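Swing the rice cooker round to the serving board

TASK

Swing the rice cooker round on its free-running swivel arm until the black bumper drum at the arm's nose stands over the middle of the pale serving board, and bring it to a true standstill there, so that it still stands there five seconds after you let go. Push only the bumper drum, gently and without hurrying (nowhere near 45 degrees a second), never let the arm run into its end stops, and leave the cooker, the grey arm itself and the things on the counter alone.

Things in the scene. Friction and masses are not known exactly. Their poses are not given: they have to be found in the camera images.
- boom (a joint): angle (rad) of the swing arm about its vertical pivot; 0 = square to its mount, growing counterclockwise seen from above (nose to the robot's right); end stops at -1.05 and 1.05. Ball bearings: inertia about the pivot 0.30 kg m2 with all it carries (nominal, varies by 20 %), viscous drag 0.012 N m s/rad, dry friction 0.001 N m, so a push leaves it coasting for many seconds
- bumper (a joint): sideways travel (m) of the bumper drum on the arm's nose against its centring spring: 0 = centred, positive along the arm's y axis (to the robot's left when the arm points at the robot); spring 25 N/m both ways, drum 0.3 kg, damping 1 N s/m, travel 60 mm each way. Pushes reach the arm through this spring, so a moving arm rebounds from a still finger
- drum (a point): top centre of the bumper: an upright black rubber drum, 110 mm diameter (too wide to grip), from 20 to 120 mm above the counter, axis 330 mm from the pivot; it moves with its spring. Push its sides with closed fingers. Axes as boom_nose
- boom_nose (a point): point of the swing arm 330 mm from the pivot, 120 mm above the counter: where the drum's top centre is when the spring is centred (it stays with the arm, not with the drum). Axes: x from nose to pivot (the pivot lies at x = 330 mm), y across the arm, z up
- beam: the grey box-shaped swing arm, from 30 to 110 mm above the counter, 120 mm wide, 240 mm wide at its front, which ends 265 mm from the pivot; origin 217.5 mm from the pivot towards the nose, at counter height, x axis from nose to pivot
- mark (a point): centre of the top of the serving board, a pale wooden plate fixed flat on the counter, 150 mm towards the pivot by 180 mm across by 6 mm high, at 330 mm from the pivot; the bumper drum passes 14 mm above it. Its x axis points to the pivot (at x = 330 mm), its y axis across the swing
- cooker: white rice cooker with grey lid, 212 mm diameter, 162 mm high, bolted on the swing arm, its axis 150 mm from the pivot; origin at the centre of its underside, 111 mm above the counter
- bowl_a: white rice bowl, 110 mm across, 60 mm high, a bystander; origin at the centre of its underside
- bowl_b: blue rice bowl, 110 mm across, 60 mm high, a bystander; origin at the centre of its underside
- mug: terracotta mug, 80 mm across, 90 mm high, a bystander; origin at the centre of its underside
- sauce: amber sauce bottle, 60 mm across, 170 mm high, a bystander; origin at the centre of its underside
- tissues: cardboard tissue box, 220 x 110 x 70 mm, a bystander; origin at the centre of its underside
- chopsticks: wooden cup of chopsticks, 80 mm across, 190 mm high over the sticks, a bystander; origin at the centre of its underside
- paddle: rice paddle (flat spatula) lying on the counter, about 280 mm long, a bystander

How it is judged:
By the outcome, as a careful person would: the job done as asked, in the order asked, and still so for the second after the job is handed in, with the robot touching nothing.
It also fails if it takes over 43 s, if anything falls off the work surface, if the arm or the gripper's body presses on something with over 40 N, if the wrist force passes 120 N, or if a joint passes its speed limit or range.

ROBOT

A 7-joint arm with a two-finger parallel gripper is mounted at the origin on the work surface. World frame = base frame: x ahead of the robot, y to its left, z up, the work surface at z = 0. Lengths are in m, angles in rad, forces in N, time in s.
With the tool pointing down it reaches from about 0.4 to 0.875 m from the base axis. Payload 19.3 kg.
Tool frame: the origin (TCP) lies at the very end of the fingers, on their centre line; the grasp point (between the pads) lies 19 mm behind it; z points along the fingers, y is the line along which they close (so a half turn about z gives the same grasp; the last joint's range is limited). The gripper opens to 85 mm and grips with 20 to 120 N. Pads are 22 mm wide; open, the fingers measure 114 mm over their backs; the gripper's body (76 mm by 85 mm) begins 54 mm behind the grasp point. The pads swing forward as they close: fully open they stand 13 mm farther back than shut.
Start: joints at [1.125, 0.521, -0.036, 1.599, 0.021, 1.021, -0.113], TCP at [0.229, -0.581, 0.231] pointing down, gripper open.
Joint ranges: [-2.91, 2.91], [-0.3, 2.13], [-1.5, 1.42], [0.17, 2.43], [-1.26, 4.41], [0.16, 1.93], [-2.52, 2.52]. Speed limits (rad/s): [1.89, 1.89, 2.39, 2.39, 3.01, 3.01, 3.01].

INTERFACE

Orientations are given as [roll, pitch, yaw] about the fixed x, y, z axes, in that order (R = Rz(yaw) Ry(pitch) Rx(roll)).
In Python, from workcell import observe, grab_frame, job_done gives the robot as it stands.
- The arm moves only by the tool move_arm, never from a script. Its argument "plan" is a list that holds one entry, the list of rows, each a list of 7 numbers: the shift along the tool's x, y, z each as a share of 0.02 m, from -1 to 1, then the turn, a rotation vector about the tool's x, y, z each as a share of 6 degrees, from -1 to 1, then the opening, from -1 (shut) to 1 (fully open). A call has exactly 10 rows; each row shifts and turns the commanded pose from where the row before left it, along the tool's axes as they then stand; what a row does not reach is not made up. A row lasts 1/10 s, in which the tool goes at most 50 mm and 8.59 degrees, less where a joint would pass 70% of its speed; a pose out of reach is approached as far as the arm can. A call with a number of a shift or a turn outside -1 to 1 is refused whole. A call with a gripper value outside its range is refused whole. The fingers move at their own pace and stop on an object; "grip_force" is the grip in N (left out, the last holds). Time passes only in rows, so rows that do not move let the fingers close, or fill a call up. It gives the time, the measured TCP pose, the force, the opening and the grip force at its end, in the units of the state.
- observe(): the state, without advancing time (a new reading comes with each control period).
- grab_frame(name): name is "side" or "top"; returns a dict with "color" (400x640x3 uint8, red, green, blue), "intrinsics" (3x3 intrinsics, pixels), "position" and "orientation" of the camera in the world. Camera axes: x right, y down, z forward; pixel columns grow to the right and rows downward; lengths in m; the calibration is good to about 2 mm. A picture is of the moment at which its call begins. There is no depth.
- job_done(): hands the job in; it is judged then, once.
The state is a dict: "clock": time; "qpos": joint angles; "qd": joint speeds; "joint_efforts": joint torques, N m; "position": TCP position; "tool_rot": TCP orientation; "force": force on the tool from outside, world axes, zero at the start; "moment": the same for the moment, N m; "grip_width": finger opening in m; "finger_force": force on a finger pad.
Only numpy, scipy, OpenCV 4.12 (cv2) and the standard library are available. Lean on these libraries where they do the work, as an engineer would, in place of code of your own. Each camera call takes 0.05 s, during which the arm holds its last target. There are 200 camera calls.

## Working session

There is one attempt and no reset: what is moved stays moved. The work goes in short steps, Python scripts to look and compute and a tool call to move; the robot and the scene stay as the last step left them, time stands still between calls to the robot, and variables do not carry over. Pictures are saved under pics/ and viewed, at most 10 in all, crops included, and the job is handed in when it is done.

Besides the shell and the picture viewer there is one more tool, called after "Emit:" as name(argument=value, ...), one argument or row to a line, values as JSON. move_arm: Moves the arm, as the interface text tells. Shift numbers are shares of 0.02 m and turn numbers shares of 6 degrees, none past 1 either way. Its arguments: {"type":"object","properties":{"plan":{"type":"array"},"grip_force":{"type":"number"}},"required":["plan"]}

```bash
ls; mkdir -p pics; python3 - <<'E'
from workcell import observe, grab_frame
import cv2, numpy as np
s=observe(); print({k:np.round(v,3).tolist() for k,v in s.items()})
for n in("top","side"):
    f=grab_frame(n); cv2.imwrite(f"pics/{n}0.png",f["color"][...,::-1]); print(n,f["intrinsics"],f["position"],f["orientation"])
E
```

```text
pics
{'clock': 0.0, 'qpos': [1.125, 0.522, -0.036, 1.6, 0.021, 1.021, -0.113], 'qd': [0.0, -0.001, -0.002, 0.0, 0.001, 0.0, 0.001], 'joint_efforts': [0.001, -92.712, 1.98, -36.994, 0.018, 0.008, -0.0], 'position': [0.229, -0.581, 0.231], 'tool_rot': [-3.14, 0.0, 0.376], 'force': [0.262, 0.208, 0.715], 'moment': [-0.09, 0.034, -0.005], 'finger_force': 0.0, 'grip_width': 0.085}
top [[456.38390553   0.         322.04870515]
 [  0.         456.38390553 207.46224901]
 [  0.           0.           1.        ]] [0.29287409 0.0104667  1.71066715] [-2.98477824  0.00974634 -1.56800593]
side [[420.79676756   0.         322.09100111]
 [  0.         420.79676756 203.35596445]
 [  0.           0.           1.        ]] [0.10830969 0.7496104  1.13012886] [-2.46219797  0.01738109 -2.62631201]
```

View pics/top0.png

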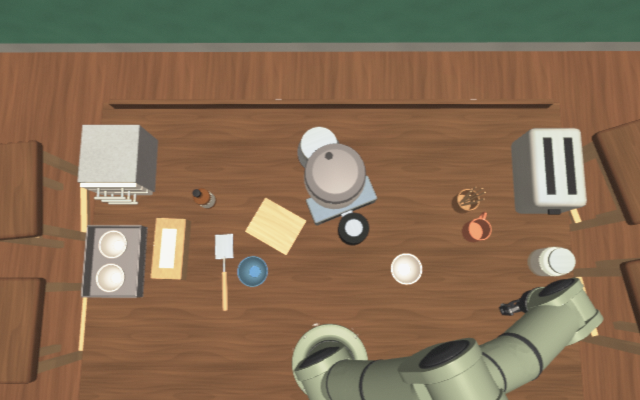

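View pics/side0.png

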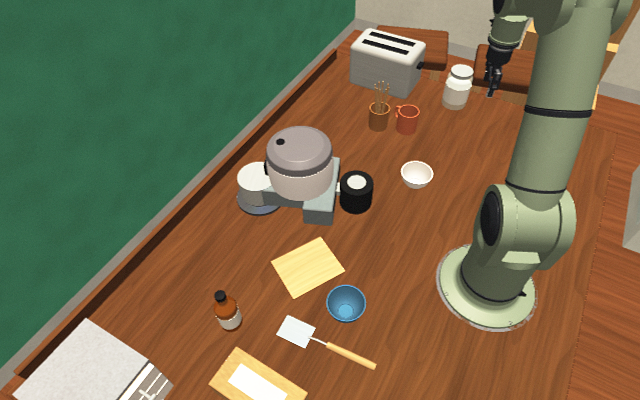

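The top view shows the black drum with its white cap at (353,228), the board at (276,226), the pivot post near (318,140) and the gripper near (510,308). I need the drum pushed to the robot's left, which is image-left. Next I'll measure it.

```bash
cat > h.py <<'E'
import numpy as np, cv2
from scipy.spatial.transform import Rotation as R
from workcell import observe, grab_frame
def ray(f,uv):
    d=np.linalg.inv(f["intrinsics"])@np.array([uv[0],uv[1],1.])
    return np.array(f["position"]), R.from_euler("xyz",f["orientation"]).as_matrix()@d
def onz(f,uv,z):
    p,d=ray(f,uv); return p+d*(z-p[2])/d[2]
def proj(f,P):
    c=R.from_euler("xyz",f["orientation"]).as_matrix().T@(np.array(P)-f["position"]); q=f["intrinsics"]@c; return q[:2]/q[2]
def tri(f1,a,f2,b):
    p,d=ray(f1,a);q,e=ray(f2,b); A=np.stack([d,-e],1); t=np.linalg.lstsq(A,q-p,rcond=None)[0]
    return (p+t[0]*d+q+t[1]*e)/2, np.linalg.norm(p+t[0]*d-q-t[1]*e)
def blob(m,near=None):
    n,l,st,c=cv2.connectedComponentsWithStats(m.astype(np.uint8))
    ok=[i for i in range(1,n) if st[i,4]>25]
    if not ok: return None
    i=min(ok,key=lambda i:np.hypot(*(c[i]-near))) if near is not None else max(ok,key=lambda i:st[i,4])
    return c[i],st[i],l==i
def cap(f,near):
    "white cap on the drum: ellipse centre"
    h=cv2.cvtColor(f["color"],cv2.COLOR_RGB2HSV); m=(h[...,2]>150)&(h[...,1]<60)
    yy,xx=np.indices(m.shape); m&=np.hypot(xx-near[0],yy-near[1])<22
    return blob(m,near)
def board(f,near):
    h=cv2.cvtColor(f["color"],cv2.COLOR_RGB2HSV); m=(h[...,2]>170)&(h[...,1]>60)&(h[...,1]<150)&(h[...,0]>12)&(h[...,0]<32)
    yy,xx=np.indices(m.shape); m&=np.hypot(xx-near[0],yy-near[1])<50
    b=blob(m); cn=max(cv2.findContours(b[2].astype(np.uint8),cv2.RETR_EXTERNAL,cv2.CHAIN_APPROX_NONE)[0],key=cv2.contourArea)
    return cv2.minAreaRect(cn),b
E
python3 - <<'E'
from h import *
T=grab_frame("top");S=grab_frame("side")
ct=cap(T,(353,228));cs=cap(S,(357,182))
print("cap",ct[0],ct[1],cs[0],cs[1]); print("cap tri",tri(T,ct[0],S,cs[0]),onz(T,ct[0],.12),onz(S,cs[0],.12))
bt,b1=board(T,(276,226));bs,b2=board(S,(308,267))
print("board",bt,b1[0],b1[1],b2[0],b2[1]); print(tri(T,b1[0],S,b2[0]),onz(T,b1[0],.006),onz(S,b2[0],.006))
q=cv2.boxPoints(bt); c=np.array([onz(T,p,.006) for p in q]); print(c[:,:2], c.mean(0))
m=c[:,:2].mean(0)
# sides: short (150) direction is toward the pivot
e=[c[1]-c[0],c[2]-c[1]]; print([np.linalg.norm(x) for x in e])
u=min(e,key=np.linalg.norm)[:2]; u/=np.linalg.norm(u); u*=np.sign(u[0]); print("pivot by board axis",m+.33*u)
d=tri(T,ct[0],S,cs[0])[0][:2]; 
v=m-d;L=np.linalg.norm(v);n=np.array([v[1],-v[0]])/L; n*=np.sign(n[0]); piv=(m+d)/2+n*np.sqrt(.33**2-L*L/4); print("pivot circ",piv, "chord",L,"angle",np.degrees(2*np.arcsin(L/.66)))
for nm,uv in(("bowl",(406,268)),("bluebowl",(252,271))): print(nm,onz(T,uv,.06))
E
```

```text
cap [353.3907563  227.26890756] [345 219  18  17 238] [356.18181818 181.58373206] [347 175  19  14 209]
cap tri (array([ 0.47426415, -0.08337709,  0.11916761]), np.float64(0.00016976277025739569)) [ 0.47425053 -0.08330241  0.12      ] [ 0.47387972 -0.08271099  0.12      ]
board ((275.2731018066406, 225.6572265625), (48.66216278076172, 40.678733825683594), 29.93151092529297) [275.32822086 225.80623722] [ 245  198   61   57 1956] [306.97705314 267.00925926] [ 271  237   74   62 2484]
(array([ 0.49341998,  0.20452198, -0.00418735]), np.float64(0.00012859964670361215)) [0.49228891 0.20339242 0.006     ] [0.48989907 0.20939985 0.006     ]
[[0.47192143 0.32069981]
 [0.60663431 0.2473767 ]
 [0.51383462 0.08623562]
 [0.38143382 0.16075345]] [0.49345604 0.2037664  0.006     ]
[np.float64(0.15337483065321875), np.float64(0.18595222212491075)]
pivot by board axis [0.78330314 0.04600499]
pivot circ [0.78017553 0.04038973] chord 0.287784135606927 angle 51.70254147235315
bowl [ 0.33476911 -0.27391865  0.06      ]
bluebowl [0.32268813 0.27801336 0.06      ]
```

Emit:
move_arm(
  plan=[
    [[1,-0.7,0,0,0,0,-1],[1,-0.7,0,0,0,0,-1],[1,-0.7,0,0,0,0,-1],[1,-0.7,0,0,0,0,-1],[1,-0.7,0,0,0,0,-1],[1,-0.7,0,0,0,0,-1],[1,-0.7,0,0,0,0,-1],[1,-0.7,0,0,0,0,-1],[1,-0.7,0,0,0,0,-1],[1,-0.7,0,0,0,0,-1]],
  ],
)

```text
clock: 1.2
position: [0.3644, -0.3769, 0.2313]
tool_rot: [-3.142, 0.0, 0.376]
force: [0.3, 0.3, -0.0]
grip_width: 0.0002
finger_force: 0.0
```

Emit:
move_arm(
  plan=[
    [[1,-0.7,0,0,0,0,-1],[1,-0.7,0,0,0,0,-1],[1,-0.7,0,0,0,0,-1],[1,-0.7,0,0,0,0,-1],[1,-0.7,0,0,0,0,-1],[1,-0.7,0,0,0,0,-1],[1,-0.7,0.2,0,0,0,-1],[1,-0.7,0.4,0,0,0,-1],[1,-0.7,0.6,0,0,0,-1],[0.6,-0.2,0.8,0,0,0,-1]],
  ],
)

```text
clock: 2.2
position: [0.4961, -0.1844, 0.1913]
tool_rot: [3.141, -0.001, 0.378]
force: [0.2, -0.4, 0.2]
grip_width: 0.0
finger_force: 0.0
```

Emit:
move_arm(
  plan=[
    [[0.1,-0.05,0.7,0,0,0,-1],[0.1,-0.05,0.7,0,0,0,-1],[0.1,-0.05,0.7,0,0,0,-1],[0.1,-0.05,0.7,0,0,0,-1],[0.1,-0.05,0.7,0,0,0,-1],[0.1,-0.05,0.7,0,0,0,-1],[0.1,-0.05,0.7,0,0,0,-1],[0,-0.05,0.7,0,0,0,-1],[0,-0.05,0.7,0,0,0,-1],[0,-0.05,0.5,0,0,0,-1]],
  ],
)

```text
clock: 3.2
position: [0.5041, -0.1718, 0.054]
tool_rot: [-3.141, 0.001, 0.376]
force: [-0.3, -0.0, 0.9]
grip_width: 0.0002
finger_force: 0.0
```

```bash
python3 - <<'E'
from h import *
T=grab_frame("top");S=grab_frame("side")
cv2.imwrite("pics/c1.png",np.hstack([T["color"][80:380,200:560],S["color"][80:380,200:560]])[...,::-1])
print(observe()["clock"])
E
```

```text
3.3
```

View pics/c1.png

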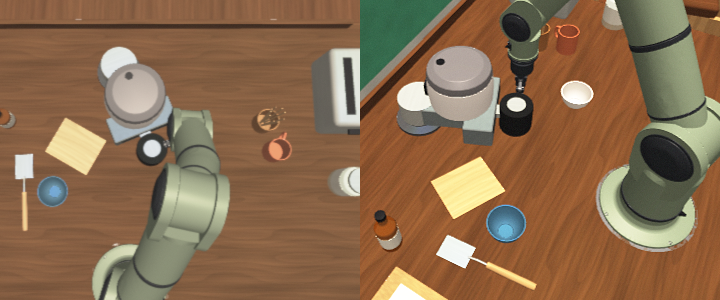

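The top view shows the drum cap at crop (151,149), with the finger just to its right and a gap of about 22 mm. The side view shows the drum clear of the board. I'll launch it with a slow, constant-speed push.

Emit:
move_arm(
  plan=[
    [[0,-0.25,0,0,0,0,-1],[0,-0.25,0,0,0,0,-1],[0,-0.25,0,0,0,0,-1],[0,-0.125,0,0,0,0,-1],[0,-0.125,0,0,0,0,-1],[0,-0.125,0,0,0,0,-1],[0,-0.125,0,0,0,0,-1],[0,-0.125,0,0,0,0,-1],[0,-0.125,0,0,0,0,-1],[0,-0.125,0,0,0,0,-1]],
  ],
)

```text
clock: 4.3
position: [0.4923, -0.1415, 0.0553]
tool_rot: [-3.142, 0.0, 0.376]
force: [0.3, 0.9, -0.8]
grip_width: 0.0
finger_force: 0.0
```

Emit:
move_arm(
  plan=[
    [[0,-0.125,0,0,0,0,-1],[0,-0.125,0,0,0,0,-1],[0,-0.125,0,0,0,0,-1],[0,-0.125,0,0,0,0,-1],[0,-0.125,0,0,0,0,-1],[0,-0.125,0,0,0,0,-1],[0,-0.125,0,0,0,0,-1],[0,-0.125,0,0,0,0,-1],[0,-0.125,0,0,0,0,-1],[0,-0.125,0,0,0,0,-1]],
  ],
)

```text
clock: 5.3
position: [0.4831, -0.1183, 0.0553]
tool_rot: [3.142, -0.0, 0.376]
force: [-1.2, 1.0, -0.0]
grip_width: -0.0001
finger_force: 0.0
```

```bash
cat > m.py <<'E'
from h import *
P=np.array([.781,.0425]); M=np.array([.493,.2045])
def ang(p): d=p-P; return np.degrees(np.arctan2(-d[1],-d[0]))
def find(f):
    "white cap ringed by black, searched along the drum's arc at z=.12"
    h=cv2.cvtColor(f["color"],cv2.COLOR_RGB2HSV); m=((h[...,2]>150)&(h[...,1]<60)).astype(np.uint8)
    dark=cv2.blur((h[...,2]<75).astype(np.float32),(31,31))
    n,l,st,c=cv2.connectedComponentsWithStats(m); best=None
    for i in range(1,n):
        p=onz(f,c[i],.12)[:2]; r=np.hypot(*(p-P))
        if 80<st[i,4]<420 and abs(r-.33)<.03 and -60<ang(p)<60:
            s=dark[int(c[i][1]),int(c[i][0])]
            if best is None or s>best[0]: best=(s,c[i],p,st[i,4],r)
    return best
def meas():
    out=[]
    for n in("top","side"):
        t=observe()["clock"]; f=grab_frame(n); b=find(f)
        if b: out.append(b[2]); print(n,"t%.2f"%t,"ang %.2f"%ang(b[2]),"toMark %.2f"%(ang(b[2])-ang(M)),np.round(b[2],4),"r%.3f area%d dark%.2f"%(b[4],b[3],b[0]))
        else: print(n,"none")
    print(np.round(observe()["position"],4),observe()["clock"])
E
python3 -c "
from m import *
meas();meas()"
```

```text
top t5.30 ang 4.87 toMark 34.23 [0.4507 0.0143] r0.332 area240 dark0.46
side t5.35 ang 4.33 toMark 33.69 [0.4503 0.0175] r0.332 area244 dark0.59
[ 0.4831 -0.1181  0.0553] 5.4
top t5.40 ang 3.97 toMark 33.32 [0.4506 0.0196] r0.331 area239 dark0.46
side t5.45 ang 3.45 toMark 32.81 [0.45   0.0225] r0.332 area243 dark0.58
[ 0.4832 -0.1184  0.0553] 5.5
```

Emit:
move_arm(
  plan=[
    [[-0.1,-0.6,-1,0,0,0,-1],[0,-0.8,-1,0,0,0,-1],[0,-0.9,-1,0,0,0,-1],[0.1,-0.9,-1,0,0,0,-1],[0.1,-0.9,-1,0,0,0,-1],[0.2,-0.9,-0.2,0,0,0,-1],[0.2,-0.9,0,0,0,0,-1],[0.2,-0.9,0,0,0,0,-1],[0.3,-0.9,0,0,0,0,-1],[0.3,-0.9,0,0,0,0,-1]],
  ],
)

```text
clock: 6.5
position: [0.4442, 0.0517, 0.1594]
tool_rot: [3.142, -0.0, 0.375]
force: [-0.2, 0.5, 0.5]
grip_width: -0.0
finger_force: 0.0
```

Emit:
move_arm(
  plan=[
    [[0.4,-1,0,0,0,0,-1],[0.5,-1,0,0,0,0,-1],[0.5,-0.9,0,0,0,0,-1],[0.6,-0.9,0,0,0,0,-1],[0.7,-0.8,0,0,0,0,-1],[0.7,-0.8,0,0,0,0,-1],[0.8,-0.8,0,0,0,0,-1],[0.9,-0.7,0.8,0,0,0,-1],[0.9,-0.7,1,0,0,0,-1],[1,-0.7,1,0,0,0,-1]],
  ],
)

```text
clock: 7.5
position: [0.5141, 0.2575, 0.1027]
tool_rot: [3.141, -0.0, 0.375]
force: [0.4, -0.2, 0.7]
grip_width: -0.0001
finger_force: 0.0
```

```bash
python3 -c "
from m import *
meas();meas()"
```

```text
top t7.50 ang -13.55 toMark 15.81 [0.4615 0.1195] r0.329 area208 dark0.31
side t7.55 ang -14.46 toMark 14.90 [0.4599 0.1253] r0.332 area277 dark0.57
[0.5133 0.259  0.1008] 7.6
top t7.60 ang -14.25 toMark 15.11 [0.4623 0.1234] r0.329 area204 dark0.31
side t7.65 ang -15.27 toMark 14.09 [0.4613 0.1298] r0.331 area276 dark0.57
[0.5132 0.2567 0.1027] 7.7
```

Emit:
move_arm(
  plan=[
    [[-0.12,0.16,0.48,0,0,0,-1],[-0.12,0.16,0.48,0,0,0,-1],[-0.12,0.16,0.48,0,0,0,-1],[-0.12,0.16,0.48,0,0,0,-1],[-0.12,0.16,0.48,0,0,0,-1],[0.08,-0.075,0,0,0,0,-1],[0.08,-0.075,0,0,0,0,-1],[0.08,-0.075,0,0,0,0,-1],[0.08,-0.075,0,0,0,0,-1],[0.08,-0.075,0,0,0,0,-1]],
  ],
)

```text
clock: 8.7
position: [0.5132, 0.248, 0.0556]
tool_rot: [-3.141, -0.001, 0.376]
force: [-0.6, 0.1, 0.5]
grip_width: 0.0
finger_force: 0.0
```

```bash
python3 - <<'E'
from m import *
t=observe()["clock"];f=grab_frame("side");b=find(f);p=b[2]
tool=np.array(observe()["position"])[:2]
print(t,ang(p),ang(p)-ang(M),p,b[3],tool,"dist",np.hypot(*(tool-p)),np.hypot(*(tool-P)))
E
```

```text
8.7 -22.20282038097216 7.154933161819109 [0.4747337  0.16750255] 289 [0.51329905 0.24826601] dist 0.08949872737953807 0.33764397075175107
```

Emit:
move_arm(
  plan=[
    [[0,0,0,0,0,0,-1],[0,0,0,0,0,0,-1],[0,0,0,0,0,0,-1],[0.07,-0.06,0,0,0,0,-1],[0.07,-0.06,0,0,0,0,-1],[0.07,-0.06,0,0,0,0,-1],[0.07,-0.06,0,0,0,0,-1],[0.07,-0.06,0,0,0,0,-1],[0.07,-0.06,0,0,0,0,-1],[0.07,-0.06,0,0,0,0,-1]],
  ],
)

```text
clock: 9.75
position: [0.519, 0.2591, 0.0553]
tool_rot: [-3.142, 0.0, 0.376]
force: [-0.4, 0.1, -0.5]
grip_width: -0.0003
finger_force: 0.0
```

```bash
cat > q.py <<'E'
from m import *
def q():
    t=observe()["clock"];f=grab_frame("side");b=find(f)
    if b is None: print("none"); return f
    p=b[2]; tool=np.array(observe()["position"])[:2]
    print("t%.2f toMark %.2f"%(t,ang(p)-ang(M)),np.round(p,4),"area",b[3],"tool",np.round(tool,4),"dist %.4f"%np.hypot(*(tool-p)))
    return f
E
python3 -c "
from q import *
q()"
```

```text
t9.75 toMark 6.71 [0.4754 0.17  ] area 293 tool [0.5191 0.2594] dist 0.0995
```

```bash
python3 -c "
from q import *
f=q(); g=grab_frame('top'); cv2.imwrite('pics/d.png',np.vstack([cv2.resize(f['color'][120:320,200:420],None,fx=1.4,fy=1.4),cv2.resize(g['color'][120:320,200:420],None,fx=1.4,fy=1.4)])[...,::-1]);q()"
```

```text
t9.80 toMark 6.95 [0.475  0.1687] area 293 tool [0.5191 0.2592] dist 0.1007
t9.90 toMark 7.15 [0.4747 0.1675] area 289 tool [0.519  0.2589] dist 0.1016
```

View pics/d.png

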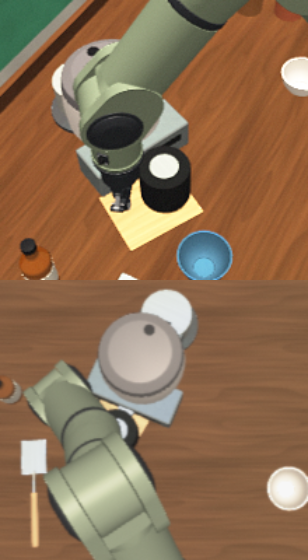

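Emit:
move_arm(
  plan=[
    [[0,0,-1,0,0,0,-1],[0,0,-1,0,0,0,-1],[0,0,-1,0,0,0,-1],[0,0,-1,0,0,0,-1],[-0.4,0.33,-1,0,0,0,-1],[-0.8,0.66,-0.2,0,0,0,-1],[-0.8,0.66,0,0,0,0,-1],[-0.8,0.66,0,0,0,0,-1],[-0.8,0.66,0,0,0,0,-1],[-0.8,0.66,0,0,0,0,-1]],
  ],
)

```text
clock: 10.95
position: [0.4633, 0.1583, 0.1594]
tool_rot: [3.142, -0.0, 0.376]
force: [0.6, 0.7, -0.1]
grip_width: -0.0001
finger_force: 0.0
```

Emit:
move_arm(
  plan=[
    [[-0.5,0.7,0,0,0,0,-1],[-0.5,0.7,0,0,0,0,-1],[-0.5,0.7,0,0,0,0,-1],[-0.5,0.7,0,0,0,0,-1],[-0.35,0.8,0,0,0,0,-1],[-0.35,0.8,0,0,0,0,-1],[-0.35,0.8,0,0,0,0,-1],[-0.35,0.8,0,0,0,0,-1],[0,0,0,0,0,0.9,-1],[0,0,0,0,0,0.9,-1]],
  ],
)

```text
clock: 11.95
position: [0.4448, 0.0216, 0.1594]
tool_rot: [3.142, -0.0, 0.182]
force: [0.6, 0.5, 0.8]
grip_width: -0.0001
finger_force: 0.0
```

```bash
python3 -c "
from m import *
meas();meas();print(observe()['tool_rot'])"
```

```text
top t11.95 ang -19.15 toMark 10.21 [0.4688 0.1509] r0.331 area238 dark0.44
side t12.00 ang -19.16 toMark 10.20 [0.4681 0.1512] r0.331 area287 dark0.57
[0.4448 0.0222 0.1594] 12.05
top t12.05 ang -18.96 toMark 10.40 [0.4685 0.1499] r0.330 area235 dark0.44
side t12.10 ang -19.10 toMark 10.26 [0.468  0.1509] r0.331 area284 dark0.58
[0.4446 0.0225 0.1593] 12.15
[ 3.14152795e+00 -4.44936833e-05  1.90284289e-01]
```

Emit:
move_arm(
  plan=[
    [[0,0,0.8,0,0,1,-1],[0,0,0.8,0,0,1,-1],[0,0,0.8,0,0,1,-1],[0,0,0.8,0,0,1,-1],[0,0,0.8,0,0,1,-1],[-0.2,-0.3,0,0,0,0,-1],[-0.2,-0.3,0,0,0,0,-1],[-0.2,-0.3,0,0,0,0,-1],[-0.2,-0.3,0,0,0,0,-1],[-0.2,-0.2,0,0,0,0,-1]],
  ],
)

```text
clock: 13.15
position: [0.435, 0.0565, 0.0798]
tool_rot: [-3.141, -0.001, -0.335]
force: [-0.8, -1.2, 0.7]
grip_width: 0.0004
finger_force: 0.0
```

```bash
python3 -c "
from m import *
meas();print(observe()['tool_rot'])"
```

```text
top t13.15 ang -20.02 toMark 9.34 [0.4657 0.1574] r0.336 area107 dark0.21
side t13.20 ang -17.72 toMark 11.64 [0.4657 0.1432] r0.331 area281 dark0.60
[0.4347 0.0564 0.0796] 13.25
[-3.14116693e+00 -1.86640441e-04 -3.34618077e-01]
```

Emit:
move_arm(
  plan=[
    [[0,-0.025,0,0,0,0,-1],[0,-0.025,0,0,0,0,-1],[0,-0.025,0,0,0,0,-1],[0,-0.025,0,0,0,0,-1],[0,-0.025,0,0,0,0,-1],[0,-0.025,0,0,0,0,-1],[0,-0.025,0,0,0,0,-1],[0,-0.025,0,0,0,0,-1],[0,-0.025,0,0,0,0,-1],[0,-0.025,0,0,0,0,-1]],
  ],
)

```text
clock: 14.25
position: [0.4366, 0.0603, 0.0793]
tool_rot: [-3.142, 0.0, -0.336]
force: [0.7, -1.0, -0.3]
grip_width: 0.0004
finger_force: 0.0
```

```bash
python3 -c "
from q import *
q();q()"
```

```text
t14.25 toMark 12.55 [0.4641 0.1382] area 278 tool [0.4366 0.0604] dist 0.0825
t14.30 toMark 12.64 [0.4639 0.1378] area 277 tool [0.4366 0.0603] dist 0.0821
```

Emit:
move_arm(
  plan=[
    [[0,-0.03,0,0,0,0,-1],[0,-0.03,0,0,0,0,-1],[0,-0.03,0,0,0,0,-1],[0,-0.03,0,0,0,0,-1],[0,-0.03,0,0,0,0,-1],[0,-0.03,0,0,0,0,-1],[0,-0.03,0,0,0,0,-1],[0,-0.03,0,0,0,0,-1],[0,-0.03,0,0,0,0,-1],[0,-0.03,0,0,0,0,-1]],
  ],
)

```text
clock: 15.35
position: [0.4386, 0.066, 0.0793]
tool_rot: [-3.142, -0.0, -0.336]
force: [0.1, 0.3, 0.0]
grip_width: 0.0001
finger_force: 0.0
```

```bash
python3 -c "
from q import *
q();q()"
```

```text
t15.35 toMark 12.86 [0.4633 0.1366] area 281 tool [0.4386 0.0661] dist 0.0747
t15.40 toMark 12.84 [0.4633 0.1367] area 278 tool [0.4386 0.066 ] dist 0.0749
```

Emit:
move_arm(
  plan=[
    [[0,-0.03,0,0,0,0,-1],[0,-0.03,0,0,0,0,-1],[0,-0.03,0,0,0,0,-1],[0,-0.03,0,0,0,0,-1],[0,-0.03,0,0,0,0,-1],[0,-0.03,0,0,0,0,-1],[0,-0.03,0,0,0,0,-1],[0,-0.03,0,0,0,0,-1],[0,-0.03,0,0,0,0,-1],[0,-0.03,0,0,0,0,-1]],
  ],
)

```text
clock: 16.45
position: [0.4405, 0.0716, 0.0793]
tool_rot: [-3.142, 0.0, -0.336]
force: [-1.1, 0.0, 1.4]
grip_width: -0.0001
finger_force: 0.0
```

```bash
python3 -c "
from q import *
q();q()"
```

```text
t16.45 toMark 11.71 [0.4655 0.1429] area 283 tool [0.4406 0.0717] dist 0.0754
t16.50 toMark 11.67 [0.4656 0.1431] area 283 tool [0.4405 0.0717] dist 0.0757
```

Emit:
move_arm(
  plan=[
    [[0,-0.03,0,0,0,0,-1],[0,-0.03,0,0,0,0,-1],[0,-0.03,0,0,0,0,-1],[0,-0.03,0,0,0,0,-1],[0,-0.03,0,0,0,0,-1],[0,-0.03,0,0,0,0,-1],[0,0,0,0,0,0,-1],[0,0,0,0,0,0,-1],[0,0,0,0,0,0,-1],[0,0,0,0,0,0,-1]],
  ],
)

```text
clock: 17.55
position: [0.4417, 0.075, 0.0793]
tool_rot: [-3.142, 0.0, -0.336]
force: [0.2, 0.4, 0.3]
grip_width: 0.0004
finger_force: 0.0
```

```bash
python3 -c "
from q import *
q();q()"
```

```text
t17.55 toMark 9.79 [0.4692 0.1533] area 281 tool [0.4417 0.075 ] dist 0.0831
t17.60 toMark 9.70 [0.4693 0.1538] area 285 tool [0.4417 0.075 ] dist 0.0835
```

Emit:
move_arm(
  plan=[
    [[0,-0.04,0,0,0,0.1,-1],[0,-0.04,0,0,0,0.1,-1],[0,-0.04,0,0,0,0.1,-1],[0,-0.04,0,0,0,0.1,-1],[0,-0.04,0,0,0,0.1,-1],[0,-0.04,0,0,0,0.1,-1],[0,-0.04,0,0,0,0.1,-1],[0,-0.04,0,0,0,0.1,-1],[0,-0.04,0,0,0,0.1,-1],[0,-0.04,0,0,0,0.1,-1]],
  ],
)

```text
clock: 18.65
position: [0.4447, 0.0825, 0.0793]
tool_rot: [-3.142, 0.0, -0.442]
force: [0.8, 0.1, 0.3]
grip_width: -0.0001
finger_force: 0.0
```

```bash
python3 -c "
from q import *
q()"
```

```text
t18.65 toMark 8.17 [0.4721 0.1622] area 286 tool [0.4448 0.0826] dist 0.0842
```

Emit:
move_arm(
  plan=[
    [[0,-0.04,0,0,0,0,-1],[0,-0.04,0,0,0,0,-1],[0,-0.04,0,0,0,0,-1],[0,-0.04,0,0,0,0,-1],[0,-0.04,0,0,0,0,-1],[0,-0.04,0,0,0,0,-1],[0,-0.04,0,0,0,0,-1],[0,-0.04,0,0,0,0,-1],[0,-0.04,0,0,0,0,-1],[0,-0.04,0,0,0,0,-1]],
  ],
)

```text
clock: 19.7
position: [0.4482, 0.0897, 0.0793]
tool_rot: [-3.142, -0.0, -0.441]
force: [-0.0, -0.7, 0.2]
grip_width: -0.0004
finger_force: 0.0
```

```bash
python3 -c "
from q import *
q();q()"
```

```text
t19.70 toMark 6.87 [0.4751 0.1691] area 290 tool [0.4482 0.0898] dist 0.0837
t19.75 toMark 6.81 [0.4751 0.1695] area 290 tool [0.4482 0.0898] dist 0.0842
```

Emit:
move_arm(
  plan=[
    [[0,-0.1,0,0,0,0,-1],[0,-0.1,0,0,0,0,-1],[0,-0.1,0,0,0,0,-1],[0,-0.1,0,0,0,0,-1],[0,-0.05,0,0,0,0,-1],[0,-0.05,0,0,0,0,-1],[0,-0.05,0,0,0,0,-1],[0,-0.05,0,0,0,0,-1],[0,-0.05,0,0,0,0,-1],[0,-0.05,0,0,0,0,-1]],
  ],
)

```text
clock: 20.8
position: [0.4541, 0.1024, 0.0793]
tool_rot: [-3.142, 0.0, -0.441]
force: [0.6, 0.2, -0.6]
grip_width: 0.0001
finger_force: 0.0
```

```bash
python3 -c "
from q import *
q()"
```

```text
t20.80 toMark 5.75 [0.4778 0.175 ] area 291 tool [0.4542 0.1025] dist 0.0762
```

Emit:
move_arm(
  plan=[
    [[0,-0.05,0,0,0,0,-1],[0,-0.05,0,0,0,0,-1],[0,-0.05,0,0,0,0,-1],[0,-0.05,0,0,0,0,-1],[0,-0.05,0,0,0,0,-1],[0,-0.05,0,0,0,0,-1],[0,-0.05,0,0,0,0,-1],[0,-0.05,0,0,0,0,-1],[0,-0.05,0,0,0,0,-1],[0,-0.05,0,0,0,0,-1]],
  ],
)

```text
clock: 21.85
position: [0.4584, 0.1114, 0.0793]
tool_rot: [-3.142, 0.0, -0.441]
force: [0.2, -0.2, 0.2]
grip_width: -0.0002
finger_force: 0.0
```

```bash
python3 -c "
from q import *
q();q()"
```

```text
t21.85 toMark 4.21 [0.4816 0.1831] area 293 tool [0.4585 0.1116] dist 0.0752
t21.90 toMark 4.12 [0.482  0.1835] area 287 tool [0.4584 0.1115] dist 0.0758
```

Emit:
move_arm(
  plan=[
    [[0,0.1,0,0,0,0,-1],[0,0.1,0,0,0,0,-1],[0,0.1,0,0,0,0,-1],[0,0,0,0,0,0,-1],[0,0,0,0,0,0,-1],[0,0,0,0,0,0,-1],[0,0,0,0,0,0,-1],[0,0,0,0,0,0,-1],[0,0,0,0,0,0,-1],[0,0,0,0,0,0,-1]],
  ],
)

```text
clock: 22.95
position: [0.4558, 0.106, 0.0793]
tool_rot: [-3.142, 0.0, -0.441]
force: [-0.3, -0.6, -0.5]
grip_width: -0.0002
finger_force: 0.0
```

```bash
python3 -c "
from q import *
q();q();q()"
```

```text
t22.95 toMark 2.51 [0.4858 0.1919] area 298 tool [0.4558 0.1059] dist 0.0911
t23.00 toMark 2.35 [0.4862 0.1927] area 297 tool [0.4558 0.1059] dist 0.0920
t23.05 toMark 2.30 [0.4862 0.1931] area 294 tool [0.4558 0.1059] dist 0.0923
```

Emit:
move_arm(
  plan=[
    [[0,0,-1,0,0,0,-1],[0,0,-1,0,0,0,-1],[0,0,-1,0,0,0,-1],[-0.1,-0.5,-0.9,0,0,0,-1],[-0.25,-1,0,0,0,0,-1],[-0.25,-1,0,0,0,0,-1],[-0.25,-1,0,0,0,0,-1],[-0.2,-1,0,0,0,0,-1],[-0.1,-1,0,0,0,0,-1],[0.1,-1,0,0,0,0,-1]],
  ],
)

```text
clock: 24.1
position: [0.4921, 0.2335, 0.1573]
tool_rot: [3.141, 0.0, -0.44]
force: [-0.3, -0.1, -0.3]
grip_width: -0.0001
finger_force: 0.0
```

Emit:
move_arm(
  plan=[
    [[0.2,-1,0,0,0,0,-1],[0.2,-1,0,0,0,0,-1],[0.2,-1,0,0,0,0,-1],[0.2,-1,0,0,0,0,-1],[0.2,-0.4,0.6,0,0,0,-1],[0,0,1,0,0,0,-1],[0,0,1,0,0,0,-1],[0,0,1,0,0,0,-1],[0,0,0.4,0,0,0,-1],[0,0,0,0,0,0,-1]],
  ],
)

```text
clock: 25.1
position: [0.5473, 0.3026, 0.076]
tool_rot: [3.14, 0.001, -0.441]
force: [-0.1, -0.1, 0.0]
grip_width: 0.0004
finger_force: 0.0
```

```bash
python3 -c "
from q import *
q();q();q();print(observe()['position'])"
```

```text
t25.10 toMark -0.65 [0.4945 0.208 ] area 300 tool [0.5478 0.303 ] dist 0.1090
t25.15 toMark -0.70 [0.4947 0.2082] area 302 tool [0.5482 0.3033] dist 0.1091
t25.20 toMark -0.76 [0.4949 0.2085] area 304 tool [0.5484 0.3035] dist 0.1090
[0.54835716 0.3035043  0.07806991]
```

Emit:
move_arm(
  plan=[
    [[-0.02,0.25,0,0,0,0,-1],[-0.02,0.25,0,0,0,0,-1],[-0.02,0.25,0,0,0,0,-1],[-0.02,0.25,0,0,0,0,-1],[-0.02,0.25,0,0,0,0,-1],[0,0.01,0,0,0,0,-1],[0,0.01,0,0,0,0,-1],[0,0.01,0,0,0,0,-1],[0,0.01,0,0,0,0,-1],[0,0.01,0,0,0,0,-1]],
  ],
)

```text
clock: 26.25
position: [0.535, 0.2809, 0.0772]
tool_rot: [3.142, 0.0, -0.441]
force: [-0.3, 0.5, 0.8]
grip_width: -0.0001
finger_force: 0.0
```

```bash
python3 -c "
from q import *
q();q()"
```

```text
t26.25 toMark -0.96 [0.4934 0.2107] area 265 tool [0.535  0.2809] dist 0.0816
t26.30 toMark -0.94 [0.4934 0.2106] area 264 tool [0.535  0.2809] dist 0.0817
```

```bash
python3 -c "
from m import *
meas()
f=grab_frame('side');g=grab_frame('top')
cv2.imwrite('pics/e.png',np.vstack([cv2.resize(f['color'][180:320,240:400],None,fx=2,fy=2),cv2.resize(g['color'][140:280,220:380],None,fx=2,fy=2)])[...,::-1])"
```

```text
top t26.35 ang -30.68 toMark -1.32 [0.4972 0.2108] r0.330 area234 dark0.33
side t26.40 ang -30.29 toMark -0.93 [0.4933 0.2106] r0.333 area263 dark0.62
[0.5351 0.2808 0.0773] 26.45
```

View pics/e.png

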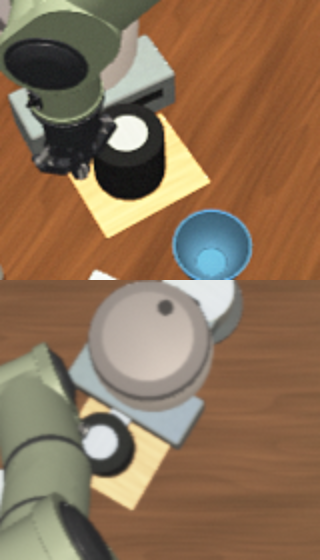

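In both views the drum is over the board, about 1° past its middle, with the finger touching on its left. I'll keep the gentle return push going.

Emit:
move_arm(
  plan=[
    [[0,0.01,0,0,0,0,-1],[0,0.01,0,0,0,0,-1],[0,0.01,0,0,0,0,-1],[0,0.01,0,0,0,0,-1],[0,0.01,0,0,0,0,-1],[0,0.01,0,0,0,0,-1],[0,0.01,0,0,0,0,-1],[0,0.01,0,0,0,0,-1],[0,0.01,0,0,0,0,-1],[0,0.01,0,0,0,0,-1]],
  ],
)

```text
clock: 27.55
position: [0.5342, 0.279, 0.0773]
tool_rot: [3.142, 0.0, -0.441]
force: [-0.3, -0.2, -0.1]
grip_width: -0.0004
finger_force: 0.0
```

```bash
python3 -c "
from m import *
meas();meas()"
```

```text
top t27.55 ang -30.27 toMark -0.91 [0.4964 0.2086] r0.330 area240 dark0.32
side t27.60 ang -29.81 toMark -0.45 [0.4923 0.2079] r0.333 area269 dark0.61
[0.5342 0.279  0.0773] 27.65
top t27.65 ang -30.23 toMark -0.87 [0.4963 0.2084] r0.330 area242 dark0.32
side t27.70 ang -29.77 toMark -0.41 [0.4921 0.2077] r0.333 area272 dark0.61
[0.5342 0.279  0.0773] 27.75
```

Emit:
move_arm(
  plan=[
    [[0,-0.15,0,0,0,0,-1],[0,-0.15,0,0,0,0,-1],[0,-0.15,0,0,0,0,-1],[0,-0.15,0,0,0,0,-1],[0,-0.15,0,0,0,0,-1],[0,-0.15,0,0,0,0,-1],[0,0,0,0,0,0,-1],[0,0,0,0,0,0,-1],[0,0,0,0,0,0,-1],[0,0,0,0,0,0,-1]],
  ],
)

```text
clock: 28.75
position: [0.5419, 0.2952, 0.0773]
tool_rot: [3.142, 0.0, -0.441]
force: [0.7, -0.5, -0.4]
grip_width: 0.0001
finger_force: 0.0
```

```bash
python3 -c "
from m import *
meas();meas()"
```

```text
top t28.75 ang -29.65 toMark -0.29 [0.4942 0.2058] r0.330 area230 dark0.45
side t28.80 ang -29.58 toMark -0.22 [0.4931 0.2059] r0.331 area297 dark0.57
[0.5419 0.2952 0.0773] 28.85
top t28.85 ang -29.61 toMark -0.26 [0.494  0.2056] r0.330 area232 dark0.45
side t28.90 ang -29.59 toMark -0.24 [0.4932 0.2059] r0.331 area298 dark0.58
[0.5419 0.2953 0.0773] 28.95
```

Emit:
move_arm(
  plan=[
    [[0,-0.3,-0.5,0,0,0,-1],[0,-0.3,-0.5,0,0,0,-1],[0,-0.3,-0.5,0,0,0,-1],[0,-0.3,-0.7,0,0,0,-1],[0,-0.3,-0.7,0,0,0,-1],[0,-0.3,-0.7,0,0,0,-1],[0,0,-0.7,0,0,0,-1],[0,0,0,0,0,0,-1],[0,0,0,0,0,0,-1],[0,0,0,0,0,0,-1]],
  ],
)

```text
clock: 29.95
position: [0.5569, 0.3275, 0.1628]
tool_rot: [3.141, 0.0, -0.441]
force: [-0.4, 0.4, -0.5]
grip_width: -0.0002
finger_force: 0.0
```

```bash
python3 -c "
from m import *
meas()"
```

```text
top t29.95 ang -29.26 toMark 0.10 [0.4931 0.2038] r0.330 area236 dark0.43
side t30.00 ang -29.31 toMark 0.05 [0.4926 0.2044] r0.331 area296 dark0.57
[0.557  0.3276 0.1627] 30.05
```

Emit:
move_arm(
  plan=[
    [[0,0,0,0,0,0,-1],[0,0,0,0,0,0,-1],[0,0,0,0,0,0,-1],[0,0,0,0,0,0,-1],[0,0,0,0,0,0,-1],[0,0,0,0,0,0,-1],[0,0,0,0,0,0,-1],[0,0,0,0,0,0,-1],[0,0,0,0,0,0,-1],[0,0,0,0,0,0,-1]],
  ],
)

```text
clock: 31.05
position: [0.5573, 0.3279, 0.1633]
tool_rot: [-3.142, -0.0, -0.441]
force: [-0.8, -0.1, -0.5]
grip_width: -0.0
finger_force: 0.0
```

```bash
python3 -c "
from m import *
meas()"
```

```text
top t31.05 ang -29.15 toMark 0.21 [0.4928 0.2032] r0.330 area235 dark0.43
side t31.10 ang -29.26 toMark 0.10 [0.4924 0.2042] r0.331 area299 dark0.57
[0.5573 0.3279 0.1633] 31.15
```

Emit:
move_arm(
  plan=[
    [[0,0,0,0,0,0,-1],[0,0,0,0,0,0,-1],[0,0,0,0,0,0,-1],[0,0,0,0,0,0,-1],[0,0,0,0,0,0,-1],[0,0,0,0,0,0,-1],[0,0,0,0,0,0,-1],[0,0,0,0,0,0,-1],[0,0,0,0,0,0,-1],[0,0,0,0,0,0,-1]],
  ],
)

```text
clock: 32.15
position: [0.5573, 0.3279, 0.1633]
tool_rot: [-3.142, 0.0, -0.441]
force: [0.2, -0.8, 0.7]
grip_width: 0.0002
finger_force: 0.0
```

Emit:
move_arm(
  plan=[
    [[0,0,0,0,0,0,-1],[0,0,0,0,0,0,-1],[0,0,0,0,0,0,-1],[0,0,0,0,0,0,-1],[0,0,0,0,0,0,-1],[0,0,0,0,0,0,-1],[0,0,0,0,0,0,-1],[0,0,0,0,0,0,-1],[0,0,0,0,0,0,-1],[0,0,0,0,0,0,-1]],
  ],
)

```text
clock: 33.15
position: [0.5572, 0.3278, 0.1633]
tool_rot: [3.142, 0.0, -0.441]
force: [-0.8, -0.4, -0.4]
grip_width: 0.0003
finger_force: 0.0
```

Emit:
move_arm(
  plan=[
    [[0,0,0,0,0,0,-1],[0,0,0,0,0,0,-1],[0,0,0,0,0,0,-1],[0,0,0,0,0,0,-1],[0,0,0,0,0,0,-1],[0,0,0,0,0,0,-1],[0,0,0,0,0,0,-1],[0,0,0,0,0,0,-1],[0,0,0,0,0,0,-1],[0,0,0,0,0,0,-1]],
  ],
)

```text
clock: 34.15
position: [0.5573, 0.3278, 0.1633]
tool_rot: [3.142, 0.0, -0.441]
force: [-0.3, -1.3, 0.7]
grip_width: -0.0
finger_force: 0.0
```

```bash
python3 -c "
from m import *
meas()
from workcell import job_done
print(job_done())"
```

```text
top t34.15 ang -29.15 toMark 0.21 [0.4928 0.2032] r0.330 area235 dark0.43
side t34.20 ang -29.28 toMark 0.08 [0.4924 0.2043] r0.331 area298 dark0.57
[0.5572 0.3279 0.1633] 34.25
the job is handed in; nothing more can be done
None
```

The drum stands about 1 mm from the measured middle of the board and did not move in the last 3 s of camera checks, over 5 s after my last push; I handed the job in at about 34 s, with no verdict returned.

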